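# Press a round flask into the sealing stand's sprung ring and hold it

## Task

Set up the sealing stand: first turn its lock collar by the black upright knob, counter-clockwise seen from above, round to the red locked mark. Then take the amber round flask with the silver cap, seat it upright in the sprung steel ring and press it straight down until the top of the ring is level with the rim of the aluminium housing; the program finishes while still holding it pressed down there. Leave the other flasks, bottles, spray bottle and jar where they stand.

Things in the scene. Friction and masses are not known exactly. Their poses are not given: they have to be found in the camera images.
- flask_center (a point): centre (on its axis, 62 mm above its underside) of the loose amber flask, red band, silver cap; z up. 124 mm tall, 0.25 kg, upright on the table. Upwards: foot 40 mm wide; ball 68 mm wide, centred at 36 mm; straight neck 28 mm wide from 70 to 104 mm; cap 32 mm wide. Two flasks of this shape (green with black cap, white with blue cap) stand near, axes 80 mm or more off; they swap places.
- collar (a joint): turn of the dark steel lock collar around the stand's housing, rad: 0 fully open, grows counter-clockwise seen from above, 1.30 with its white pointer over the red mark (locked, within 0.12), stop at 1.36. Starts between 0 and 0.4, stays where it is left, takes about 2 N at the knob.
- knob (a point): upright black round knob of the collar, 18 mm across; the point lies on its axis 86 mm above the table, its top is 100 mm and the arm that carries it below 56 mm above the table. It moves with the collar on a circle of radius 100 mm about the stand's vertical axis (the axis of ring_top).
- lock_mark (a point): red stripe on the grey foot of the stand, 16 mm above the table and 100 mm from the stand's axis: in the locked position the knob stands straight above this point. The stand (foot 236 mm across) is bolted down, its place and heading vary.
- ring_top (a point): centre of the upper face of the steel spring ring, on the stand's vertical axis, moving down with the ring; 75 mm above the table when free. Ring 70 mm outside, 54 mm hole, 10 mm thick. A seated flask rests by its ball on the hole's upper edge, its underside 15 mm below the ring's top; hollow below, so nothing else touches it.
- ring (a joint): how far the spring ring is pressed down, m: 0 free, 0.015 with its top level with the housing's rim, end of travel 0.022. It starts to move at about 6 N (the flask's own weight does not move it) and takes about 16 N at 0.015; it springs back when let go.
- rim (a point): centre of the upper rim of the fixed aluminium housing (100 mm outside, 74 mm inside) around the ring, 60 mm above the table
Not all that is in view belongs to the job. Leave any purple look-alike of the part that bears flask_center alone.

How it is judged:
By the outcome, as a careful person would: the job done as asked, in the order asked, and still so for the second after the job is handed in, while the arm keeps its last pose, push and grip.
It also fails if it takes over 51 s, if anything falls off the work surface, if the arm or the gripper's body presses on something with over 40 N, if the wrist force passes 120 N, or if a joint passes its speed limit or range.

## Robot

A 7-joint arm with a two-finger parallel gripper is mounted at the origin on the work surface. World frame = base frame: x ahead of the robot, y to its left, z up, the work surface at z = 0. Lengths are in mm, angles in rad, forces in N, time in s.
With the tool pointing down it reaches from about 400 to 875 mm from the base axis. Payload 4.4 kg.
Tool frame: the origin (TCP) lies at the very end of the fingers, on their centre line; the grasp point (between the pads) lies 19 mm behind it; z points along the fingers, y is the direction in which the jaws open and shut (so a half turn about z gives the same grasp; the last joint's range is limited). The gripper opens to 85 mm and grips with 20 to 120 N. Pads are 22 mm wide; open, the fingers measure 114 mm over their backs; the gripper's body (76 mm by 85 mm) begins 54 mm behind the grasp point. The pads swing forward as they close: fully open they stand 13 mm farther back than shut.
Start: joints at [-1.246, 0.628, 0.038, 1.517, -0.027, 0.996, -0.02], TCP at [247.581, 601.017, 231.313] pointing down, gripper open.
Joint ranges: [-3.06, 3.06], [-0.37, 2.12], [-1.25, 1.32], [0.18, 2.47], [-1.1, 4.24], [0.23, 1.98], [-2.94, 2.94]. Speed limits (rad/s): [2.57, 2.57, 3.14, 3.14, 3.14, 3.14, 3.14].

## Interface

Orientations are given as [roll, pitch, yaw] about the fixed x, y, z axes, in that order (R = Rz(yaw) Ry(pitch) Rx(roll)).
In Python, from cell import read_state, get_image, finish_job gives the robot as it stands.
- The arm moves only by the tool carry_out, never from a script. Its argument "series" is a list that holds one entry, the list of rows, each a list of 7 numbers: the shift along the tool's x, y, z in cm, then the turn, a rotation vector about the tool's x, y, z in rad, then the finger opening in cm, from 0 to 8.54. In form: [[[x, y, z, wx, wy, wz, grip], ...]]. A call has 1 to 5 rows; each row is the pose to reach, as a shift and turn from the pose commanded when the call began, along the tool's axes at that moment; what a row does not reach only later rows make up. A row lasts 1/12 s, in which the tool goes at most 41.7 mm and 7.16 degrees, less where a joint would pass 70% of its speed; a pose out of reach is approached as far as the arm can. A call with a gripper value outside its range is refused whole. The fingers move at their own pace and stop on an object; the grip force is fixed at half the most. Time passes only in rows, so rows that repeat a pose let the fingers close. It gives the time, the measured TCP pose, the force and the opening at its end, in the units of the state.
- read_state(): the state, without advancing time (a new reading comes with each control period).
- get_image(name): name is "scene" or "top" or "wrist"; returns a dict with "img" (384x512x3 uint8, blue, green, red), "z_map" (384x512 float32, mm along the optical axis (not along the pixel's ray), 0 where there is no reading), "mtx" (3x3 intrinsics, pixels), "T" (4x4, takes a point from camera to world coordinates); the wrist camera has in their place "T_tool_cam" (4x4, takes a point from camera to tool coordinates, whose origin is the TCP and whose axes are the flange's). Camera axes: x right, y down, z forward; pixel columns grow to the right and rows downward; lengths in mm; the calibration is good to about 2 mm. A picture is of the moment at which its call begins: read the wrist's pose just before it.
- finish_job(): hands the job in, once; it reports no verdict.
The state is a dict: "clock": time; "qpos": joint angles; "qd": joint speeds; "tau": joint torques, N m; "eef_pos": TCP position; "tool_rot": TCP orientation; "force": force on the tool from outside, world axes, zero at the start; "torque": the same for the moment, N m; "width": finger opening in mm.
Only numpy, scipy, OpenCV 4.12 (cv2) and the standard library are available. Lean on these libraries where they do the work, as an engineer would, in place of code of your own. Each camera call takes 0.05 s, during which the arm holds its last target.

## Working session

There is one attempt and no reset: what is moved stays moved. The work goes in short steps, Python scripts to look and compute and a tool call to move; the robot and the scene stay as the last step left them, time stands still between calls to the robot, and variables do not carry over. Pictures are saved under pics/ and viewed, and the job is handed in when it is done.

Besides the shell and the picture viewer there is one more tool, called after "Request:" as name(argument=value, ...), one argument or row to a line, values as JSON. carry_out: Moves the arm, as the interface text tells. Its arguments: {"type":"object","properties":{"series":{"type":"array","items":{"type":"array","items":{"type":"array","items":{"type":"number"}}}}},"required":["series"]}

```bash
ls; mkdir -p pics; python3 - <<'E'
from cell import *
import cv2,pickle
s=read_state();print(s)
d={}
for n in("scene","top","wrist"):
    d[n]=get_image(n);cv2.imwrite(f"pics/{n}0.png",d[n]["img"])
    print(n,d[n]["mtx"],d[n].get("T",d[n].get("T_tool_cam")))
pickle.dump(d,open("d0.pkl","wb"))
E
```

```text
pics
{'clock': 0.0, 'qpos': array([-1.24578381,  0.62935922,  0.03844127,  1.51837538, -0.02702093,
        0.99631431, -0.01998819]), 'qd': array([ 0.00083304, -0.00073287, -0.00061386, -0.00072591,  0.00068998,
       -0.00034955,  0.00065295]), 'tau': array([-4.24277723e-04, -5.63388956e+01,  1.22595035e+00, -1.93443453e+01,
        1.09368085e-02,  1.03181438e-02, -7.01233461e-06]), 'eef_pos': array([247.33594145, 600.41465564, 230.37824272]), 'tool_rot': array([-3.13965423e+00,  8.61692958e-06,  2.75078094e+00]), 'force': array([-0.74608524, -0.66636493,  0.19512425]), 'torque': array([ 0.02676736, -0.00693614,  0.00384276]), 'width': 85.42678709160035}
scene [[361.86454719   0.         253.36649668]
 [  0.         361.86454719 194.96689147]
 [  0.           0.           1.        ]] [[ 2.30835247e-01  5.57351347e-01 -7.97542830e-01  1.08805070e+03]
 [ 9.72933791e-01 -1.41250624e-01  1.82888217e-01 -2.00544173e+02]
 [-1.07204284e-02 -8.18173415e-01 -5.74871581e-01  5.60043208e+02]
 [ 0.00000000e+00  0.00000000e+00  0.00000000e+00  1.00000000e+00]]
top [[379.13720239   0.         249.31335175]
 [  0.         379.13720239 188.46939185]
 [  0.           0.           1.        ]] [[ 3.68427059e-03 -9.99228493e-01  3.91004404e-02  4.04884806e+02]
 [-9.99762744e-01 -2.84117810e-03  2.15959295e-02 -4.73181691e+01]
 [-2.14681768e-02 -3.91707288e-02 -9.99001888e-01  9.61173906e+02]
 [ 0.00000000e+00  0.00000000e+00  0.00000000e+00  1.00000000e+00]]
wrist [[345.03393503   0.         253.46074043]
 [  0.         345.03393503 185.93266303]
 [  0.           0.           1.        ]] [[ 1.10301842e-03 -9.52582828e-01 -3.04277405e-01  7.67207951e+01]
 [ 9.99998282e-01  1.50408950e-03 -1.08372589e-03  3.54313142e-01]
 [ 1.48999912e-03 -3.04275687e-01  9.52582850e-01 -1.42800782e+02]
 [ 0.00000000e+00  0.00000000e+00  0.00000000e+00  1.00000000e+00]]
```

View pics/scene0.png

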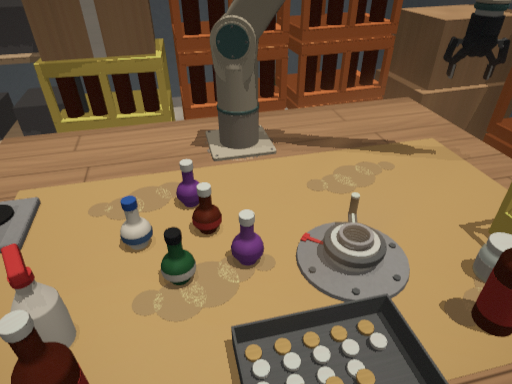

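View pics/top0.png

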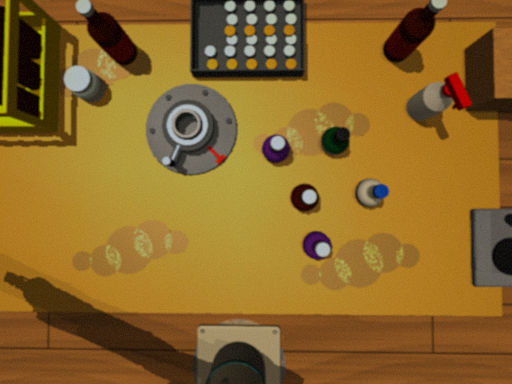

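View pics/wrist0.png

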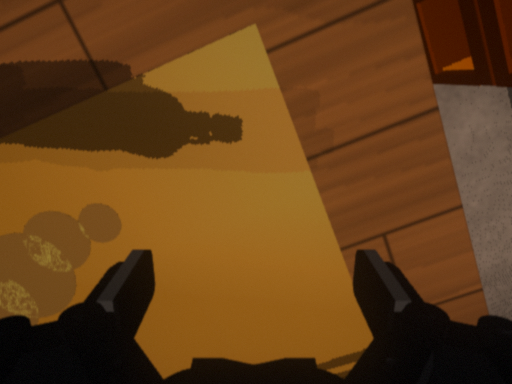

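```bash
python3 - <<'E'
import cv2,pickle,numpy as np
d=pickle.load(open("d0.pkl","rb"))
a=cv2.resize(d["top"]["img"][70:190,130:250],None,fx=4,fy=4,interpolation=cv2.INTER_CUBIC)
b=cv2.resize(d["scene"]["img"][180:300,290:410],None,fx=3.2,fy=4,interpolation=cv2.INTER_CUBIC)
c=cv2.resize(d["top"]["img"][120:270,250:400],(480,480),interpolation=cv2.INTER_CUBIC)
cv2.imwrite("pics/z1.png",np.hstack([a[:, :384],b]))
cv2.imwrite("pics/z2.png",np.hstack([c]))
E
```

```text
(no output)
```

View pics/z1.png

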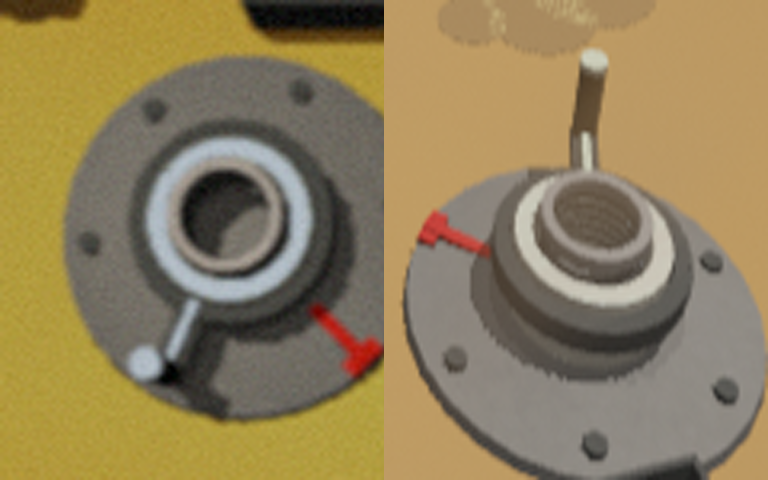

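View pics/z2.png

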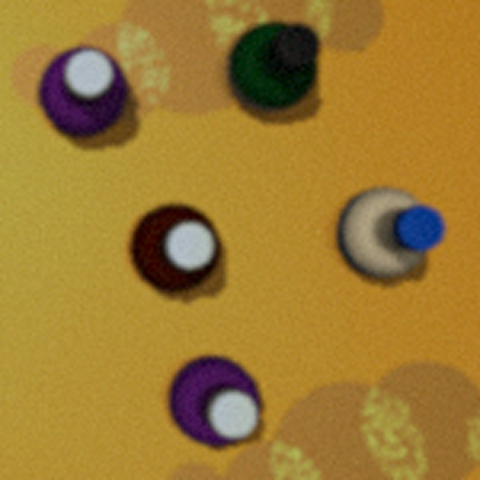

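```bash
cat > h.py <<'E'
import numpy as np,cv2
def ray(c,u,v,z,T=None):
    T=c["T"] if T is None else T
    r=T[:3,:3]@np.linalg.inv(c["mtx"])@np.array([u,v,1.]);o=T[:3,3]
    return o+r*(z-o[2])/r[2]
def cloud(c,T=None):
    T=c["T"] if T is None else T
    z=c["z_map"];v,u=np.mgrid[:z.shape[0],:z.shape[1]]
    p=np.stack([u*z,v*z,z],-1)@np.linalg.inv(c["mtx"]).T
    P=p@T[:3,:3].T+T[:3,3];P[z<=0]=np.nan
    return P
def cents(m,amin=15):
    n,l,s,c=cv2.connectedComponentsWithStats(m.astype(np.uint8))
    return [(c[i].round(1),s[i]) for i in range(1,n) if s[i][4]>=amin]
E
python3 - <<'E'
import pickle;from h import *
d=pickle.load(open("d0.pkl","rb"))
t=d["top"];im=t["img"];hsv=cv2.cvtColor(im,cv2.COLOR_BGR2HSV)
H,S,V=cv2.split(hsv)
P=cloud(t)
w=(S<70)&(V>150)
print("white");
for c,s in cents(w,20): print(c,s, [ray(t,*c,z)[:2].round(1) for z in(60,100,124)], P[int(c[1]),int(c[0])].round(0))
r=((H<6)|(H>174))&(S>150)&(V>120)
print("red")
for c,s in cents(r,8): print(c,s, ray(t,*c,16).round(1),P[int(c[1]),int(c[0])].round(0))
dk=(V<70)
s=d["scene"];h2=cv2.cvtColor(s["img"],cv2.COLOR_BGR2HSV);H2,S2,V2=cv2.split(h2);PS=cloud(s)
print("scene white")
for c,q in cents((S2<60)&(V2>150),15):
  if 100<c[1]<300: print(c,q,[ray(s,*c,z)[:2].round(1) for z in(100,124)],PS[int(c[1]),int(c[0])].round(0))
for c,q in cents(((H2<6)|(H2>174))&(S2>150)&(V2>120),15): print("sr",c,q,ray(s,*c,16)[:2].round(1))
# housing via depth
for nm,Q in(("top",P),("scene",PS)):
  m=(np.hypot(Q[...,0]-560,Q[...,1]-100)<130)
  for lo,hi in((55,64),(71,79),(94,104)):
    k=m&(Q[...,2]>lo)&(Q[...,2]<hi);q=Q[k]
    if len(q)>5:
      (cx,cy),rr=cv2.minEnclosingCircle(q[:,:2].astype(np.float32)); print(nm,lo,len(q),cx,cy,rr,np.median(q,0).round(1))
E
```

```text
white
[82.5  5.6] [ 76   0  14  13 157] [array([887.1, 382.4]), array([865.7, 363.3]), array([852.9, 351.9])] [795. 300. 235.]
[229.7   5.5] [225   1  10  10  74] [array([884.6,  21.4]), array([863.3,  18.4]), array([850.5,  16.5])] [908.  26.  18.]
[249.3   5.1] [245   1  10  10  76] [array([885.2, -26.2]), array([863.9, -27.1]), array([851.1, -27.7])] [907. -24.  20.]
[269.   5.] [265   1  10   9  71] [array([885.1, -73.9]), array([863.8, -72.7]), array([851., -72.])] [908. -75.  18.]
[288.7   4.9] [284   1  10   9  74] [array([ 885. , -121.5]), array([ 863.7, -118.2]), array([ 850.9, -116.3])] [ 909. -123.   19.]
[439.1   2.9] [432   0  15   8  97] [array([ 887.1, -481.7]), array([ 865.7, -462.4]), array([ 852.8, -450.8])] [ 795. -397.  236.]
[231.5  18.9] [227  14  10  10  77] [array([851.4,  16.9]), array([831.6,  14. ]), array([819.7,  12.3])] [878.  22.  11.]
[251.2  18.8] [247  14  10  10  75] [array([851.3, -30.9]), array([831.5, -31.6]), array([819.6, -32.1])] [878. -29.  10.]
[270.8  18.6] [266  14  10  10  77] [array([851.5, -78.3]), array([831.7, -76.9]), array([819.8, -
[... 3433 characters left out ...]
5, 328.6])] [692. 377.  85.]
sr [309.7 238.2] [301 233  22  11  83] [527.3  55.6]
sr [ 12.1 260.9] [  1 244  24  39 538] [ 443.  -573.6]
sr [ 28.2 270.4] [ 26 267   5   9  30] [ 480.5 -533.4]
top 55 697 571.50341796875 128.7276153564453 84.9804916381836 [588.  119.6  58.8]
top 71 282 559.1705932617188 132.24720764160156 70.0792465209961 [594.1 123.9  74.2]
top 94 52 502.70416259765625 161.75384521484375 9.203678131103516 [503.1 162.4 100.2]
scene 55 867 576.3378295898438 127.06497955322266 80.3204116821289 [612.8 114.7  59.6]
scene 71 354 565.4532470703125 133.65040588378906 66.9966812133789 [596.  126.7  75.2]
scene 94 52 503.09765625 165.26026916503906 10.61868953704834 [506.  162.5 100.5]
```

```bash
python3 - <<'E'
import pickle;from h import *
d=pickle.load(open("d0.pkl","rb"))
for nm in("top","scene"):
  Q=cloud(d[nm]);r=np.hypot(Q[...,0]-594,Q[...,1]-124)
  for lo,hi,R in((55,64,58),(71,79,45)):
    k=(r<R)&(Q[...,2]>lo)&(Q[...,2]<hi);q=Q[k][:,:2].astype(np.float32)
    print(nm,lo,len(q),cv2.minEnclosingCircle(q),q.min(0),q.max(0))
  m=Q[...,2];k=(r<135)&(m>11)&(m<19);q=Q[k][:,:2].astype(np.float32);print("foot",cv2.minEnclosingCircle(q),np.median(m[k]))
t=d["top"];hsv=cv2.cvtColor(t["img"],cv2.COLOR_BGR2HSV);H,S,V=cv2.split(hsv)
r=((H<6)|(H>174))&(S>150)&(V>120);v,u=np.nonzero(r)
a=np.array([593.5,124])
for uu,vv in zip(u,v):
  if 200<uu<235 and 140<vv<170:
    p=ray(t,uu,vv,16)[:2]-a
    if np.hypot(*p)>85: print(np.hypot(*p).round(),np.degrees(np.arctan2(p[1],p[0])).round(1),end="; ")
k=np.array([503,163.4])-a;print("\nknob",np.hypot(*k),np.degrees(np.arctan2(k[1],k[0])))
E
```

```text
top 55 644 ((594.1946411132812, 124.58975982666016), 57.870948791503906) [539.8895    67.417015] [651.4877  181.79358]
top 71 276 ((593.783447265625, 122.61988067626953), 34.92999267578125) [560.57056  88.84559] [627.7427  156.05063]
foot ((593.96240234375, 122.07848358154297), 115.29190063476562) 13.282395606353589
scene 55 750 ((593.9531860351562, 124.00682067871094), 57.844764709472656) [536.2223   67.64678] [651.4672  181.84698]
scene 71 332 ((595.8291625976562, 124.33969116210938), 35.605262756347656) [560.4463    89.493805] [629.6244  157.17065]
foot ((595.224365234375, 123.95804595947266), 115.92149353027344) 13.899825092779906
86.0 -134.2; 88.0 -133.1; 86.0 -136.6; 88.0 -135.4; 90.0 -134.3; 92.0 -133.2; 90.0 -136.5; 92.0 -135.4; 94.0 -134.3; 95.0 -133.2; 97.0 -132.2; 94.0 -136.5; 95.0 -135.4; 97.0 -134.3; 99.0 -133.3; 105.0 -130.4; 106.0 -129.6; 108.0 -128.7; 97.0 -136.4; 99.0 -135.3; 101.0 -134.3; 102.0 -133.3; 104.0 -132.4; 106.0 -131.5; 108.0 -130.6; 110.0 -129.7; 112.0 -128.9; 99.0 -137.4; 101.0 -136.3; 102.0 -135.3; 104.0 -134.3; 106.0 -133.4; 108.0 -132.5; 110.0 -131.6; 112.0 -130.7; 114.0 -129.9; 115.0 -129.1; 103.0 -137.3; 104.0 -136.3; 106.0 -135.3; 108.0 -134.4; 110.0 -133.4; 111.0 -132.5; 113.0 -131.7; 115.0 -130.9; 104.0 -138.2; 106.0 -137.2; 108.0 -136.2; 110.0 -135.3; 111.0 -134.4; 113.0 -133.5; 105.0 -140.2; 106.0 -139.1; 108.0 -138.1; 110.0 -137.1; 111.0 -136.2; 113.0 -135.3; 107.0 -141.0; 108.0 -140.0; 110.0 -139.0; 112.0 -138.0; 113.0 -137.1; 110.0 -140.8; 112.0 -139.8; 113.0 -138.9; 115.0 -137.9; 114.0 -140.6; 
knob 98.70466047760866 156.47366016527988
```

```bash
cat >> h.py <<'E'
from scipy.spatial.transform import Rotation as Ro
def go(x,y,z,yaw,n=1,show=True):
    from cell import read_state
    s=read_state();R=Ro.from_euler("xyz",s["tool_rot"])
    d=R.inv().apply(np.array([x,y,z])-s["eef_pos"])/10
    Rt=Ro.from_euler("xyz",[np.pi,0,yaw]);rv=(R.inv()*Rt).as_rotvec()
    print("clk",round(s["clock"],2),"at",s["eef_pos"].round(1),"rpy",s["tool_rot"].round(3),"w",round(s["width"],1),"F",s["force"].round(1),"q",s["qpos"].round(2))
    print("dist mm",round(np.linalg.norm(d)*10,1),"deg",round(np.degrees(np.linalg.norm(rv)),1))
    print("move",d.round(2),rv.round(3))
    return d,rv
E
python3 -c "
from h import *
go(503,163.4,150,2.728)"
```

```text
clk 0.15 at [247.4 600.6 230.6] rpy [-3.14   0.     2.751] w 85.4 F [ 0.7 -0.4 -1.1] q [-1.25  0.63  0.04  1.52 -0.03  1.   -0.02]
dist mm 512.8 deg 1.3
move [-40.29 -30.67   8.11] [-0.001  0.     0.023]
```

Request:
carry_out(
  series=[
    [[-3, -2.3, 0.6, 0, 0, 0, 8.5], [-6, -4.6, 1.2, 0, 0, 0.01, 7], [-9, -6.9, 1.8, 0, 0, 0.02, 5], [-12, -9.2, 2.4, 0, 0, 0.02, 4.5], [-15, -11.5, 3, 0, 0, 0.02, 4.5]],
  ],
)

```text
clock: 0.57
eef_pos: [342.9, 435.8, 200.9]
tool_rot: [-3.141, 0.0, 2.731]
force: [1.1, 0.3, -0.5]
width: 45.5
```

```bash
python3 -c "
from h import *
go(503,163.4,150,2.728)"
```

```text
clk 0.57 at [342.9 435.8 200.9] rpy [-3.141  0.     2.731] w 45.5 F [ 1.1  0.3 -0.5] q [-0.98  0.53  0.04  1.82 -0.03  0.79  0.23]
dist mm 320.0 deg 0.2
move [-25.55 -18.59   5.1 ] [-0.     0.     0.003]
```

Request:
carry_out(
  series=[
    [[-3, -2.2, 0.6, 0, 0, 0, 4.5], [-6, -4.4, 1.2, 0, 0, 0, 4.5], [-9, -6.6, 1.8, 0, 0, 0, 4.5], [-12, -8.8, 2.4, 0, 0, 0, 4.5], [-15, -11, 3, 0, 0, 0, 4.5]],
  ],
)

```text
clock: 0.98
eef_pos: [436.6, 275.2, 171.0]
tool_rot: [-3.142, -0.0, 2.731]
force: [0.7, 0.6, 0.1]
width: 45.2
```

```bash
python3 -c "
from h import *
go(503,163.4,150,2.728)"
```

```text
clk 0.98 at [436.6 275.2 171. ] rpy [-3.142 -0.     2.731] w 45.2 F [0.7 0.6 0.1] q [-0.63  0.52  0.03  1.95 -0.02  0.67  0.56]
dist mm 131.7 deg 0.2
move [-10.55  -7.6    2.1 ] [-0.    -0.     0.003]
```

Request:
carry_out(
  series=[
    [[-3, -2.2, 0.5, 0, 0, 0, 4.5], [-6, -4.4, 1, 0, 0, 0, 4.5], [-9, -6.5, 1.7, 0, 0, 0, 4.5], [-10.5, -7.6, 2.1, 0, 0, 0, 4.5], [-10.55, -7.6, 2.1, 0, 0, 0, 4.5]],
  ],
)

```text
clock: 1.4
eef_pos: [504.4, 158.8, 149.4]
tool_rot: [-3.138, 0.001, 2.722]
force: [-0.1, -0.7, 0.2]
width: 45.0
```

```bash
python3 - <<'E'
from h import *
from cell import *
go(503,163.4,74,2.728)
s=read_state();w=get_image("wrist");cv2.imwrite("pics/w1.png",w["img"])
T=np.eye(4);T[:3,:3]=Ro.from_euler("xyz",s["tool_rot"]).as_matrix();T[:3,3]=s["eef_pos"];T=T@w["T_tool_cam"]
Q=cloud(w,T);m=(Q[...,2]>94)&(Q[...,2]<105)&(np.hypot(Q[...,0]-503,Q[...,1]-163)<25)
q=Q[m][:,:2].astype(np.float32);print(len(q),cv2.minEnclosingCircle(q) if len(q) else 0)
E
```

```text
clk 1.4 at [504.4 158.8 149.4] rpy [-3.138e+00  1.000e-03  2.722e+00] w 45.0 F [-0.1 -0.7  0.2] q [-0.37  0.57  0.02  1.94 -0.01  0.64  0.8 ]
dist mm 75.5 deg 0.4
move [0.33 0.38 7.54] [-0.003  0.001 -0.006]
776 ((504.01300048828125, 163.0442657470703), 9.551012992858887)
```

View pics/w1.png

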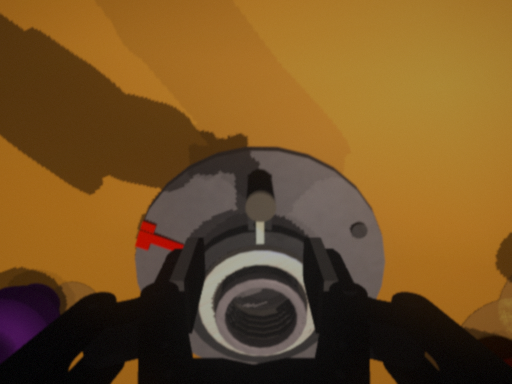

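```bash
python3 -c "
from h import *
go(503.6,163.2,74,2.728)"
```

```text
clk 1.45 at [503.3 162.  149.7] rpy [-3.14   0.     2.725] w 44.8 F [-0.4  0.7 -0.1] q [-0.37  0.57  0.01  1.94 -0.01  0.64  0.8 ]
dist mm 75.7 deg 0.2
move [0.02 0.14 7.57] [-0.002  0.    -0.003]
```

Request:
carry_out(
  series=[
    [[0, 0.05, 2.5, 0, 0, 0, 4.5], [0, 0.05, 5, 0, 0, 0, 4.5], [0, 0.05, 7.5, 0, 0, 0, 4.5], [0, 0.05, 7.5, 0, 0, 0, 3], [0, 0.05, 7.5, 0, 0, 0, 2.2]],
  ],
)

```text
clock: 1.87
eef_pos: [501.1, 166.5, 74.7]
tool_rot: [-3.14, -0.003, 2.733]
force: [0.2, -0.1, 1.1]
width: 22.6
```

Request:
carry_out(
  series=[
    [[0, 0, 0, 0, 0, 0, 1.6], [0, 0, 0, 0, 0, 0, 1.0], [0, 0, 0, 0, 0, 0, 1.0], [0, 0, 0, 0, 0, 0, 1.0]],
  ],
)

```text
clock: 2.2
eef_pos: [501.8, 166.4, 75.8]
tool_rot: [3.141, -0.001, 2.732]
force: [-3.2, 3.1, -6.0]
width: 16.0
```

```bash
python3 - <<'E'
from h import *
go(503.6,163.2,74,2.728)
E
```

```text
clk 2.2 at [501.8 166.4  75.8] rpy [ 3.141e+00 -1.000e-03  2.732e+00] w 16.0 F [-3.2  3.1 -6. ] q [-0.38  0.69  0.01  1.98 -0.01  0.47  0.8 ]
dist mm 4.1 deg 0.2
move [-0.3  -0.22  0.18] [ 0.    -0.001  0.004]
```

```bash
cat >> h.py <<'E'
AX=np.array([594,123.5])
def arc(angs,z=None,r=100.5):
    from cell import read_state
    s=read_state();R=Ro.from_euler("xyz",s["tool_rot"]);p=s["eef_pos"];e=p[:2]-AX
    th=np.arctan2(e[1],e[0]);print("r",np.hypot(*e),"th",np.degrees(th)%360,"w",s["width"],"F",s["force"].round(1),"z",p[2],"clk",s["clock"],"q",s["qpos"].round(2))
    for i,a in enumerate(angs):
        a=np.radians(a);rr=np.hypot(*e)+(r-np.hypot(*e))*(i+1)/len(angs)
        t=np.array([*(AX+rr*np.array([np.cos(th+a),np.sin(th+a)])),z or p[2]])
        print(np.degrees(a).round(1),(R.inv().apply(t-p)/10).round(2),(-a).round(3))
E
python3 -c "
from h import *
arc([3,9,15,21,27],75)"
```

```text
r 101.7136083378579 th 155.0555201142151 w 16.002936710837794 F [-3.2  3.1 -6. ] z 75.75607501138636 clk 2.2 q [-0.38  0.69  0.01  1.98 -0.01  0.47  0.8 ]
3.0 [-0.02 -0.53  0.08] -0.052
9.0 [-0.13 -1.59  0.07] -0.157
15.0 [-0.35 -2.62  0.07] -0.262
21.0 [-0.67 -3.63  0.07] -0.367
27.0 [-1.1  -4.59  0.07] -0.471
```

Request:
carry_out(
  series=[
    [[-0.02, -0.53, 0, 0, 0, -0.052, 1.0], [-0.13, -1.59, 0, 0, 0, -0.157, 1.0], [-0.35, -2.62, 0, 0, 0, -0.262, 1.0], [-0.67, -3.63, 0, 0, 0, -0.367, 1.0], [-1.1, -4.59, 0, 0, 0, -0.471, 1.0]],
  ],
)

```text
clock: 2.62
eef_pos: [492.5, 118.9, 75.7]
tool_rot: [-3.141, -0.003, -3.075]
force: [-4.7, 2.4, -4.0]
width: 16.1
```

```bash
python3 -c "
from h import *
arc([5,10,15,20,25],75)
arc([0,4,9,14,18],75)"
```

```text
r 101.64598930705246 th 182.58446265068136 w 16.065495609503273 F [-4.7  2.4 -4. ] z 75.73294857144185 clk 2.6167 q [-0.21  0.67 -0.12  2.04  0.18  0.44  1.17]
5.0 [-0.04 -0.89  0.07] -0.087
10.0 [-0.16 -1.76  0.07] -0.175
15.0 [-0.36 -2.62  0.07] -0.262
20.0 [-0.63 -3.46  0.07] -0.349
25.0 [-0.97 -4.27  0.07] -0.436
r 101.64598930705246 th 182.58446265068136 w 16.065495609503273 F [-4.7  2.4 -4. ] z 75.73294857144185 clk 2.6167 q [-0.21  0.67 -0.12  2.04  0.18  0.44  1.17]
0.0 [-0.02 -0.    0.07] -0.0
4.0 [-0.06 -0.71  0.07] -0.07
9.0 [-0.16 -1.58  0.07] -0.157
14.0 [-0.34 -2.44  0.07] -0.244
18.0 [-0.54 -3.12  0.07] -0.314
```

Request:
carry_out(
  series=[
    [[-0.04, -0.89, 0, 0, 0, -0.087, 1.0], [-0.16, -1.76, 0, 0, 0, -0.175, 1.0], [-0.36, -2.62, 0, 0, 0, -0.262, 1.0], [-0.63, -3.46, 0, 0, 0, -0.349, 1.0], [-0.97, -4.27, 0, 0, 0, -0.436, 1.0]],
  ],
)

```text
clock: 3.03
eef_pos: [504.2, 75.5, 75.7]
tool_rot: [-3.141, -0.005, -2.641]
force: [-6.9, 0.9, -2.2]
width: 16.1
```

```bash
python3 -c "
from h import *
arc([5,10,14,17,17.5],75)"
```

```text
r 101.8094976948193 th 208.1305731779728 w 16.103950793282916 F [-6.9  0.9 -2.2] z 75.72646044253246 clk 3.0333 q [-0.04  0.69 -0.25  2.03  0.35  0.47  1.52]
5.0 [-0.06 -0.89  0.07] -0.087
10.0 [-0.19 -1.76  0.07] -0.175
14.0 [-0.36 -2.45  0.07] -0.244
17.0 [-0.52 -2.95  0.07] -0.297
17.5 [-0.57 -3.03  0.07] -0.305
```

Request:
carry_out(
  series=[
    [[-0.06, -0.89, 0, 0, 0, -0.087, 1.0], [-0.19, -1.76, 0, 0, 0, -0.175, 1.0], [-0.36, -2.45, 0, 0, 0, -0.244, 1.0], [-0.52, -2.9, 0, 0, 0, -0.297, 1.0], [-0.52, -2.9, 0, 0, 0, -0.297, 1.0]],
  ],
)

```text
clock: 3.45
eef_pos: [523.1, 50.1, 75.7]
tool_rot: [-3.141, -0.006, -2.348]
force: [-6.4, -3.3, 1.2]
width: 15.8
```

```bash
python3 - <<'E'
from h import *
from cell import *
arc([0.5],75)
t=get_image("top");w=get_image("wrist")
a=cv2.resize(t["img"][70:190,130:250],None,fx=3,fy=3,interpolation=cv2.INTER_CUBIC)
cv2.imwrite("pics/a2.png",np.hstack([a,cv2.resize(w["img"],(440,360))]))
E
```

```text
r 102.01204116681092 th 225.99179837136882 w 15.819820711000725 F [-6.4 -3.3  1.2] z 75.69365218906793 clk 3.45 q [ 0.07  0.71 -0.34  1.98  0.45  0.53  1.78]
0.5 [-0.15 -0.09  0.07] -0.009
```

View pics/a2.png

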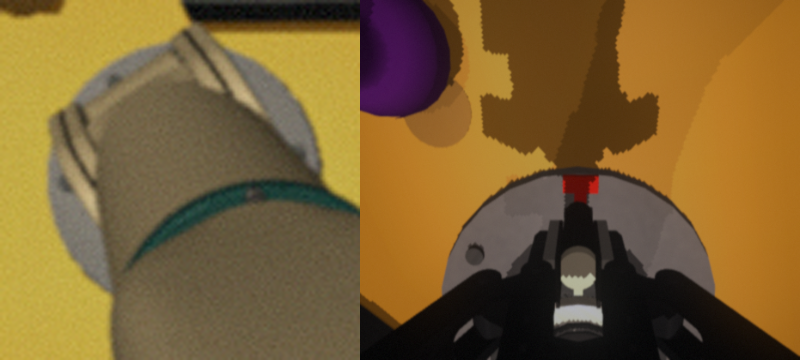

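Request:
carry_out(
  series=[
    [[0, 0, 0, 0, 0, 0, 3.5], [0, 0, 0, 0, 0, 0, 4.5], [0, 0, -2.5, 0, 0, 0, 4.5], [0, 0, -6, 0, 0, 0, 5], [0, 0, -10, 0, 0, 0, 5]],
  ],
)

```text
clock: 3.97
eef_pos: [525.2, 54.0, 176.2]
tool_rot: [3.141, -0.0, -2.348]
force: [1.0, 0.0, -0.0]
width: 50.1
```

```bash
python3 - <<'E'
from h import *
from cell import *
go(421,-161,175,-2.348)
s=read_state();w=get_image("wrist");cv2.imwrite("pics/w3.png",w["img"])
T=np.eye(4);T[:3,:3]=Ro.from_euler("xyz",s["tool_rot"]).as_matrix();T[:3,3]=s["eef_pos"];T=T@w["T_tool_cam"]
Q=cloud(w,T);m=(Q[...,2]>94)&(Q[...,2]<105)&(np.hypot(Q[...,0]-523,Q[...,1]-52)<25)
q=Q[m][:,:2].astype(np.float32);c,r=cv2.minEnclosingCircle(q);print(len(q),c,r, np.degrees(np.arctan2(*(np.array(c)-AX)[::-1]))%360)
H,S,V=cv2.split(cv2.cvtColor(w["img"],cv2.COLOR_BGR2HSV))
m=((H<6)|(H>174))&(S>150)&(V>120)
for c,q in cents(m,30):
  p=ray(w,*c,16,T);e=p[:2]-AX;print(c,q,p.round(1),np.hypot(*e),np.degrees(np.arctan2(e[1],e[0]))%360)
E
```

```text
clk 3.97 at [525.2  54.  176.2] rpy [ 3.141 -0.    -2.348] w 50.1 F [ 1.  0. -0.] q [ 0.15  0.56 -0.45  1.91  0.34  0.75  1.87]
dist mm 238.9 deg 0.0
move [22.63 -7.66  0.12] [ 0.001 -0.    -0.   ]
609 (525.3534545898438, 51.55690002441406) 9.333678245544434 226.34322878857515
[265.2 155.9] [262 150   8  13  95] [512.   54.2  16. ] 107.37562332097166 220.1882564752483
```

View pics/w3.png

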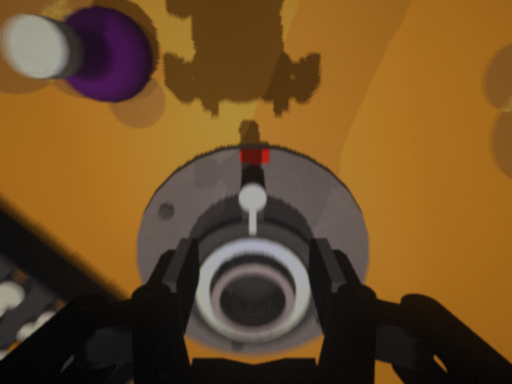

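Request:
carry_out(
  series=[
    [[3.5, -1.2, 0, 0, 0, 0.1, 5], [7, -2.4, 0, 0, 0, 0.2, 6], [10.5, -3.6, 0, 0, 0, 0.3, 6], [14, -4.8, 0, 0, 0, 0.4, 6], [17.5, -5.9, 0, 0, 0, 0.4, 6]],
  ],
)

```text
clock: 4.43
eef_pos: [445.2, -114.0, 176.6]
tool_rot: [-3.138, 0.004, -2.752]
force: [0.4, 0.7, -0.7]
width: 59.9
```

```bash
python3 - <<'E'
from h import *
go(421,-161,175,-2.748)
E
```

```text
clk 4.43 at [ 445.2 -114.   176.6] rpy [-3.138  0.004 -2.752] w 59.9 F [ 0.4  0.7 -0.7] q [ 0.44  0.46 -0.35  2.09  0.26  0.63  1.87]
dist mm 52.9 deg 0.4
move [ 4.03 -3.43  0.15] [-0.003  0.004 -0.004]
```

Request:
carry_out(
  series=[
    [[2, -1.7, 0, 0, 0, 0, 6], [3.5, -3, 0, 0, 0, 0, 6], [4, -3.4, 0, 0, 0, 0, 6], [4, -3.4, 0, 0, 0, 0, 6], [4, -3.4, 0, 0, 0, 0, 6]],
  ],
)

```text
clock: 4.85
eef_pos: [421.8, -158.4, 175.9]
tool_rot: [-3.14, 0.002, -2.748]
force: [0.3, 0.2, 0.5]
width: 60.0
```

```bash
python3 - <<'E'
from h import *
from cell import *
s=read_state();w=get_image("wrist");cv2.imwrite("pics/w4.png",w["img"])
T=np.eye(4);T[:3,:3]=Ro.from_euler("xyz",s["tool_rot"]).as_matrix();T[:3,3]=s["eef_pos"];T=T@w["T_tool_cam"]
Q=cloud(w,T);m=(Q[...,2]>118)&(Q[...,2]<129)&(np.hypot(Q[...,0]-421,Q[...,1]+161)<30)
q=Q[m][:,:2].astype(np.float32);c,r=cv2.minEnclosingCircle(q);print(len(q),c,r)
H,S,V=cv2.split(cv2.cvtColor(w["img"],cv2.COLOR_BGR2HSV))
for c2,q in cents((S<60)&(V>110),100):print(c2,q,ray(w,*c2,124,T).round(1))
go(421,-161,74,-2.748)
E
```

```text
2049 (421.6596984863281, -161.29408264160156) 15.937812805175781
[284.4   9. ] [257   0  57  23 962] [ 315.2 -186.6  124. ]
[250.9 207. ] [ 227  184   49   47 1813] [ 421.4 -161.1  124. ]
clk 4.9 at [ 421.9 -157.7  175.8] rpy [-3.141e+00  2.000e-03 -2.747e+00] w 60.2 F [-0.5 -0.4 -0.1] q [ 0.56  0.45 -0.36  2.11  0.27  0.62  1.98]
dist mm 101.9 deg 0.2
move [ 0.23 -0.26 10.18] [-0.001  0.002  0.001]
```

View pics/w4.png

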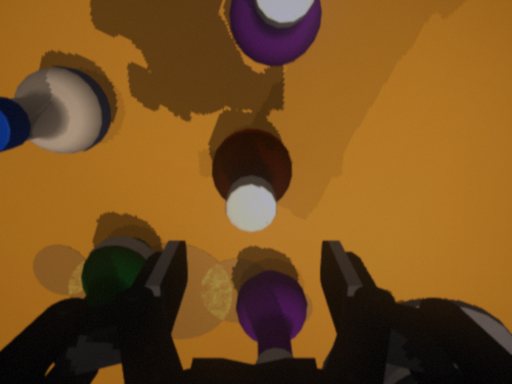

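Request:
carry_out(
  series=[
    [[0.1, -0.3, 2.5, 0, 0, 0, 6], [0.2, -0.3, 5, 0, 0, 0, 6], [0.2, -0.3, 7.5, 0, 0, 0, 6], [0.2, -0.3, 10.2, 0, 0, 0, 6], [0.2, -0.3, 10.2, 0, 0, 0, 6]],
  ],
)

```text
clock: 5.32
eef_pos: [418.4, -159.9, 69.9]
tool_rot: [3.137, -0.004, -2.745]
force: [-0.2, -0.1, -0.9]
width: 60.2
```

```bash
python3 - <<'E'
from h import *
go(421.5,-161.2,73,-2.748)
E
```

```text
clk 5.32 at [ 418.4 -159.9   69.9] rpy [ 3.137 -0.004 -2.745] w 60.2 F [-0.2 -0.1 -0.9] q [ 0.46  0.65 -0.22  2.19  0.4   0.35  1.87]
dist mm 4.5 deg 0.4
move [-0.23 -0.24 -0.31] [ 0.005 -0.004  0.003]
```

Request:
carry_out(
  series=[
    [[0, 0, -0.1, 0, 0, 0, 6], [0, 0, -0.1, 0, 0, 0, 6]],
  ],
)

```text
clock: 5.48
eef_pos: [421.0, -161.6, 75.3]
tool_rot: [-3.141, 0.002, -2.746]
force: [0.1, 1.1, 0.7]
width: 60.4
```

```bash
python3 - <<'E'
from h import *
go(421.5,-161.2,73,-2.748)
E
```

```text
clk 5.48 at [ 421.  -161.6   75.3] rpy [-3.141e+00  2.000e-03 -2.746e+00] w 60.4 F [0.1 1.1 0.7] q [ 0.46  0.64 -0.23  2.19  0.39  0.35  1.87]
dist mm 2.4 deg 0.1
move [-0.06  0.01  0.23] [-0.001  0.002  0.002]
```

Request:
carry_out(
  series=[
    [[0, 0, 0.2, 0, 0, 0, 5], [0, 0, 0.2, 0, 0, 0, 4], [0, 0, 0.2, 0, 0, 0, 3], [0, 0, 0.2, 0, 0, 0, 2], [0, 0, 0.2, 0, 0, 0, 2]],
  ],
)

```text
clock: 5.9
eef_pos: [420.5, -162.6, 73.5]
tool_rot: [-3.14, 0.002, -2.748]
force: [0.5, 0.9, 7.3]
width: 29.8
```

Request:
carry_out(
  series=[
    [[0, 0, 0, 0, 0, 0, 2], [0, 0, 0, 0, 0, 0, 2]],
  ],
)

```text
clock: 6.07
eef_pos: [420.5, -162.6, 73.5]
tool_rot: [-3.14, 0.002, -2.748]
force: [0.2, 0.7, 7.5]
width: 29.7
```

```bash
python3 - <<'E'
from h import *
from cell import *
go(421.5,-161.2,173,-2.748)
w=get_image("wrist")["img"];s=get_image("scene")["img"]
cv2.imwrite("pics/g1.png",np.hstack([cv2.resize(w,(400,300)),cv2.resize(s[130:310,90:330],(400,300))]))
E
```

```text
clk 6.07 at [ 420.5 -162.6   73.5] rpy [-3.140e+00  2.000e-03 -2.748e+00] w 29.7 F [0.2 0.7 7.5] q [ 0.46  0.64 -0.22  2.19  0.4   0.35  1.87]
dist mm 99.5 deg 0.1
move [-0.16  0.08 -9.95] [-0.002  0.002 -0.   ]
```

View pics/g1.png

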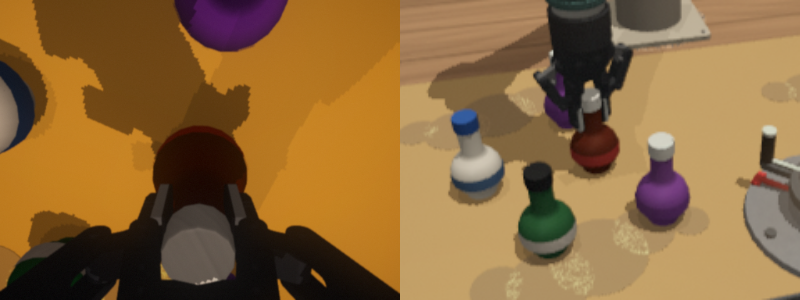

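Request:
carry_out(
  series=[
    [[0, 0, 0, 0, 0, 0, 4], [0, 0, 0, 0, 0, 0, 4.6], [0.05, 0, 0.3, 0, 0, 0, 4.6], [0.05, -0.1, 0.7, 0, 0, 0, 4.6], [0.05, -0.1, 0.7, 0, 0, 0, 4.6]],
  ],
)

```text
clock: 6.58
eef_pos: [419.1, -163.7, 64.6]
tool_rot: [3.141, -0.001, -2.749]
force: [0.4, -0.8, -0.3]
width: 45.8
```

```bash
python3 - <<'E'
from h import *
from cell import *
go(421.5,-161.2,66.5,-2.748)
s=read_state();w=get_image("wrist");sc=get_image("scene")["img"]
T=np.eye(4);T[:3,:3]=Ro.from_euler("xyz",s["tool_rot"]).as_matrix();T[:3,3]=s["eef_pos"];T=T@w["T_tool_cam"]
Q=cloud(w,T);m=(Q[...,2]>118)&(Q[...,2]<129)&(np.hypot(Q[...,0]-421,Q[...,1]+161)<17)
q=Q[m][:,:2].astype(np.float32);print(len(q),cv2.minEnclosingCircle(q))
cv2.imwrite("pics/g2.png",np.hstack([cv2.resize(w["img"],(400,300)),cv2.resize(sc[130:250,140:300],(400,300))]))
E
```

```text
clk 6.58 at [ 419.1 -163.7   64.6] rpy [ 3.141e+00 -1.000e-03 -2.749e+00] w 45.8 F [ 0.4 -0.8 -0.3] q [ 0.45  0.66 -0.21  2.19  0.41  0.33  1.86]
dist mm 3.9 deg 0.1
move [-0.31  0.14 -0.19] [ 0.001 -0.001 -0.001]
4984 ((420.55511474609375, -161.61578369140625), 15.690771102905273)
```

View pics/g2.png

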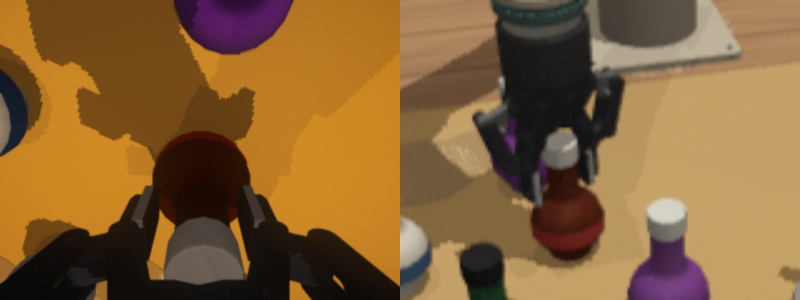

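Request:
carry_out(
  series=[
    [[-0.1, 0.05, 0, 0, 0, 0, 4.6], [-0.1, 0.05, 0, 0, 0, 0, 4.6], [-0.1, 0.05, 0, 0, 0, 0, 3], [-0.1, 0.05, 0, 0, 0, 0, 2], [-0.1, 0.05, 0, 0, 0, 0, 2]],
  ],
)

```text
clock: 7.1
eef_pos: [420.1, -161.9, 65.6]
tool_rot: [3.141, -0.0, -2.748]
force: [-0.5, 2.7, 4.9]
width: 27.1
```

Request:
carry_out(
  series=[
    [[0, 0, 0, 0, 0, 0, 2], [0, 0, 0, 0, 0, 0, 2], [0, 0, 0, 0, 0, 0, 2]],
  ],
)

```text
clock: 7.35
eef_pos: [420.0, -161.9, 65.6]
tool_rot: [3.141, -0.0, -2.748]
force: [-0.9, 2.8, 5.4]
width: 27.3
```

```bash
python3 - <<'E'
from h import *
go(421.5,-161.2,170,-2.748)
E
```

```text
clk 7.35 at [ 420.  -161.9   65.6] rpy [ 3.141 -0.    -2.748] w 27.3 F [-0.9  2.8  5.4] q [ 0.45  0.66 -0.21  2.19  0.4   0.33  1.86]
dist mm 104.4 deg 0.1
move [ -0.16   0.02 -10.44] [ 0.001 -0.     0.   ]
```

Request:
carry_out(
  series=[
    [[0, 0, -2, 0, 0, 0, 2], [0, 0, -5, 0, 0, 0, 2], [0, 0, -8.5, 0, 0, 0, 2], [0, 0, -12, 0, 0, 0, 2], [0, 0, -14, 0, 0, 0, 2]],
  ],
)

```text
clock: 7.77
eef_pos: [421.1, -162.9, 208.2]
tool_rot: [-3.139, 0.002, -2.748]
force: [0.5, -0.8, -2.4]
width: 27.8
```

```bash
python3 - <<'E'
from h import *
go(594,123.5,205,-2.748)
E
```

```text
clk 7.77 at [ 421.1 -162.9  208.2] rpy [-3.139e+00  2.000e-03 -2.748e+00] w 27.8 F [ 0.5 -0.8 -2.4] q [ 0.6   0.4  -0.4   2.07  0.24  0.71  2.01]
dist mm 334.5 deg 0.2
move [-26.94  19.83   0.35] [-0.002  0.002 -0.   ]
```

Request:
carry_out(
  series=[
    [[-2, 1.5, 0, 0, 0, 0, 2], [-5, 3.7, 0, 0, 0, 0, 2], [-8, 5.9, 0, 0, 0, 0, 2], [-11, 8.1, 0, 0, 0, 0, 2], [-14, 10.3, 0, 0, 0, 0, 2]],
  ],
)

```text
clock: 8.18
eef_pos: [510.3, -12.8, 205.1]
tool_rot: [-3.142, -0.001, -2.749]
force: [0.4, -0.7, -2.4]
width: 27.5
```

```bash
python3 - <<'E'
from h import *
go(594,123.5,205,-2.748)
E
```

```text
clk 8.18 at [510.3 -12.8 205.1] rpy [-3.142e+00 -1.000e-03 -2.749e+00] w 27.5 F [ 0.4 -0.7 -2.4] q [ 0.24  0.49 -0.39  1.92  0.26  0.78  1.67]
dist mm 159.9 deg 0.1
move [-12.94   9.39  -0.  ] [-0.    -0.001 -0.001]
```

Request:
carry_out(
  series=[
    [[-3, 2.2, 0, 0, 0, 0, 2], [-6, 4.4, 0, 0, 0, 0, 2], [-9, 6.6, 0, 0, 0, 0, 2], [-11.5, 8.4, 0, 0, 0, 0, 2], [-12.6, 9.2, 0, 0, 0, 0, 2]],
  ],
)

```text
clock: 8.6
eef_pos: [592.5, 125.0, 204.9]
tool_rot: [3.138, 0.002, -2.744]
force: [0.6, 0.5, -2.3]
width: 27.1
```

Request:
carry_out(
  series=[
    [[0, 0, 0, 0, 0, 0, 2], [0, 0, 0, 0, 0, 0, 2], [0, 0, 0, 0, 0, 0, 2]],
  ],
)

```text
clock: 8.85
eef_pos: [590.3, 117.5, 204.6]
tool_rot: [-3.141, -0.003, -2.75]
force: [0.3, -0.6, -1.9]
width: 27.7
```

```bash
python3 - <<'E'
from h import *
from cell import *
go(594,123.5,155,-2.748)
s=read_state();w=get_image("wrist");t=get_image("scene")["img"]
T=np.eye(4);T[:3,:3]=Ro.from_euler("xyz",s["tool_rot"]).as_matrix();T[:3,3]=s["eef_pos"];T=T@w["T_tool_cam"]
Q=cloud(w,T)
for z0,R in((60,53),(75,38)):
  r=np.hypot(Q[...,0]-594,Q[...,1]-123.5);k=(abs(Q[...,2]-z0)<4)&(r<R);q=Q[k][:,:2]
  print(z0,len(q),q.min(0) if len(q) else 0,q.max(0)if len(q) else 0)
cv2.imwrite("pics/p1.png",np.hstack([cv2.resize(w["img"],(400,300)),cv2.resize(t[130:310,250:490],(400,300))]))
E
```

```text
clk 8.85 at [590.3 117.5 204.6] rpy [-3.141e+00 -3.000e-03 -2.750e+00] w 27.7 F [ 0.3 -0.6 -1.9] q [-0.01  0.61 -0.37  1.68  0.27  0.91  1.47]
dist mm 50.1 deg 0.2
move [-0.59  0.42  4.95] [-0.001 -0.003 -0.002]
60 2703 [545.97532308  71.16191913] [623.42806083 171.88727648]
75 1010 [560.83966381  88.17256271] [602.67648691 153.83507793]
```

View pics/p1.png

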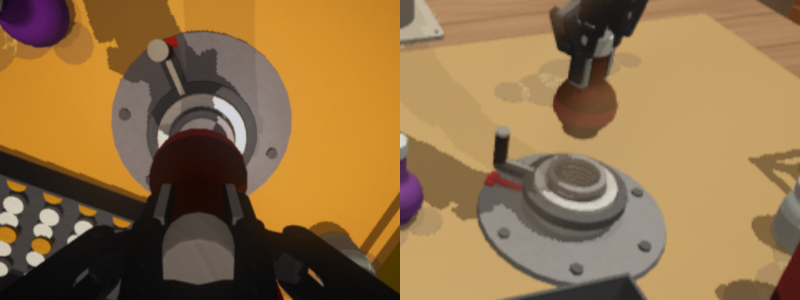

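Request:
carry_out(
  series=[
    [[-0.5, 0.35, 0, 0, 0, 0, 2], [-0.5, 0.35, 1.5, 0, 0, 0, 2], [-0.5, 0.35, 3.5, 0, 0, 0, 2], [-0.5, 0.35, 5.4, 0, 0, 0, 2], [-0.5, 0.35, 5.4, 0, 0, 0, 2]],
  ],
)

```text
clock: 9.37
eef_pos: [592.1, 123.0, 148.0]
tool_rot: [3.141, -0.007, -2.749]
force: [-0.6, -0.2, -3.4]
width: 27.1
```

Request:
carry_out(
  series=[
    [[0, 0, 0, 0, 0, 0, 2], [0, 0, 0, 0, 0, 0, 2], [0, 0, 0, 0, 0, 0, 2], [0, 0, 0, 0, 0, 0, 2]],
  ],
)

```text
clock: 9.7
eef_pos: [595.4, 124.7, 152.6]
tool_rot: [-3.141, 0.002, -2.749]
force: [-0.8, -0.6, -2.6]
width: 27.4
```

```bash
python3 - <<'E'
from h import *
go(593.5,123.2,126,-2.748)
E
```

```text
clk 9.7 at [595.4 124.7 152.6] rpy [-3.141e+00  2.000e-03 -2.749e+00] w 27.4 F [-0.8 -0.6 -2.6] q [-0.04  0.68 -0.35  1.71  0.31  0.8   1.43]
dist mm 26.7 deg 0.1
move [ 0.24 -0.06  2.66] [-0.     0.002 -0.001]
```

Request:
carry_out(
  series=[
    [[0.1, 0, 0.3, 0, 0, 0, 2], [0.15, 0, 0.6, 0, 0, 0, 2], [0.15, 0, 0.9, 0, 0, 0, 2], [0.15, 0, 1.2, 0, 0, 0, 2], [0.15, 0, 1.5, 0, 0, 0, 2]],
  ],
)

```text
clock: 10.12
eef_pos: [593.1, 123.9, 135.9]
tool_rot: [3.141, -0.0, -2.748]
force: [-0.1, -0.7, -2.4]
width: 27.8
```

Request:
carry_out(
  series=[
    [[0, 0, 0, 0, 0, 0, 2], [0, 0, 0, 0, 0, 0, 2], [0, 0, 0, 0, 0, 0, 2], [0, 0, 0, 0, 0, 0, 2]],
  ],
)

```text
clock: 10.45
eef_pos: [593.3, 124.0, 136.4]
tool_rot: [3.142, 0.0, -2.748]
force: [0.3, -0.0, -1.9]
width: 27.4
```

```bash
python3 - <<'E'
from h import *
from cell import *
s=read_state();w=get_image("wrist");t=get_image("scene")
T=np.eye(4);T[:3,:3]=Ro.from_euler("xyz",s["tool_rot"]).as_matrix();T[:3,3]=s["eef_pos"];T=T@w["T_tool_cam"]
def fit(q):
  A=np.c_[2*q,np.ones(len(q))];c=np.linalg.lstsq(A,(q**2).sum(1),rcond=None)[0];return c[:2].round(1),np.sqrt(c[2]+c[:2]@c[:2]).round(1)
for Q,nm in((cloud(w,T),"w"),(cloud(t),"s")):
  k=(abs(Q[...,2]-110)<12)&(np.hypot(Q[...,0]-594,Q[...,1]-123.5)<38);q=Q[k]
  # sphere ball 34 mm
  k2=(Q[...,2]>85)&(Q[...,2]<118)&(np.hypot(Q[...,0]-594,Q[...,1]-123.5)<45);q=Q[k2]
  H=cv2.cvtColor((w if nm=="w" else t)["img"],cv2.COLOR_BGR2HSV)[k2];q=q[((H[:,0]<12)|(H[:,0]>170))&(H[:,1]>110)]
  A=np.c_[2*q,np.ones(len(q))];c=np.linalg.lstsq(A,(q**2).sum(1),rcond=None)[0]
  print(nm,len(q),"sphere",c[:3].round(1),np.sqrt(c[3]+c[:3]@c[:3]).round(1))
go(593.5,123.2,126,-2.748)
cv2.imwrite("pics/p2.png",np.hstack([cv2.resize(w["img"],(400,300)),cv2.resize(t["img"][130:310,250:490],(400,300))]))
E
```

```text
w 1500 sphere [594.8 123.8 105.3] 33.7
s 272 sphere [595.2 125.  108.6] 33.7
clk 10.55 at [593.3 123.9 136.5] rpy [ 3.142  0.    -2.748] w 27.5 F [-0.3 -0.  -2.7] q [-0.04  0.7  -0.34  1.73  0.32  0.77  1.43]
dist mm 10.5 deg 0.0
move [ 0.01 -0.07  1.05] [ 0.  0. -0.]
```

View pics/p2.png

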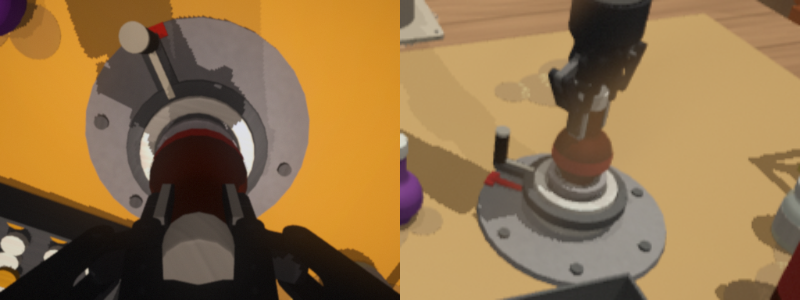

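Request:
carry_out(
  series=[
    [[0, 0, 0.2, 0, 0, 0, 2], [0, 0, 0.4, 0, 0, 0, 2], [0, 0, 0.6, 0, 0, 0, 2], [0, 0, 0.8, 0, 0, 0, 2], [0, 0, 0.8, 0, 0, 0, 2]],
  ],
)

```text
clock: 10.97
eef_pos: [592.8, 123.7, 127.7]
tool_rot: [3.141, -0.001, -2.748]
force: [0.0, 0.4, -2.2]
width: 27.7
```

Request:
carry_out(
  series=[
    [[0, 0, 0.1, 0, 0, 0, 2], [0, 0, 0.2, 0, 0, 0, 2], [0, 0, 0.3, 0, 0, 0, 2], [0, 0, 0.3, 0, 0, 0, 2], [0, 0, 0.3, 0, 0, 0, 2]],
  ],
)

```text
clock: 11.38
eef_pos: [593.5, 123.5, 125.5]
tool_rot: [-3.141, 0.0, -2.749]
force: [0.3, -1.2, -0.2]
width: 27.3
```

```bash
python3 - <<'E'
from h import *
go(593.5,123.2,126,-2.748)
E
```

```text
clk 11.38 at [593.5 123.5 125.5] rpy [-3.141  0.    -2.749] w 27.3 F [ 0.3 -1.2 -0.2] q [-0.04  0.71 -0.34  1.74  0.32  0.75  1.42]
dist mm 0.6 deg 0.1
move [ 0.01 -0.03 -0.05] [-0.001  0.    -0.001]
```

Request:
carry_out(
  series=[
    [[0, 0, 0.1, 0, 0, 0, 2], [0, 0, 0.2, 0, 0, 0, 2], [0, 0, 0.4, 0, 0, 0, 2], [0, 0, 0.6, 0, 0, 0, 2], [0, 0, 0.8, 0, 0, 0, 2]],
  ],
)

```text
clock: 11.8
eef_pos: [593.7, 123.5, 118.1]
tool_rot: [-3.141, 0.001, -2.749]
force: [-0.2, -3.1, 9.3]
width: 27.3
```

Request:
carry_out(
  series=[
    [[0, 0, 0.1, 0, 0, 0, 2], [0, 0, 0.2, 0, 0, 0, 2], [0, 0, 0.3, 0, 0, 0, 2], [0, 0, 0.3, 0, 0, 0, 2], [0, 0, 0.3, 0, 0, 0, 2]],
  ],
)

```text
clock: 12.22
eef_pos: [593.7, 123.5, 115.6]
tool_rot: [-3.141, 0.001, -2.749]
force: [-1.4, -2.8, 9.8]
width: 27.6
```

```bash
python3 - <<'E'
from h import *
from cell import *
go(593.5,123.2,110.5,-2.748)
w=get_image("wrist")["img"];t=get_image("scene")["img"]
cv2.imwrite("pics/p3.png",np.hstack([cv2.resize(w,(400,300)),cv2.resize(t[180:300,290:410],(400,400))[:300]]))
E
```

```text
clk 12.22 at [593.7 123.5 115.6] rpy [-3.141e+00  1.000e-03 -2.749e+00] w 27.6 F [-1.4 -2.8  9.8] q [-0.05  0.73 -0.33  1.74  0.33  0.73  1.41]
dist mm 5.1 deg 0.1
move [ 0.03 -0.02  0.51] [-0.001  0.001 -0.001]
```

View pics/p3.png

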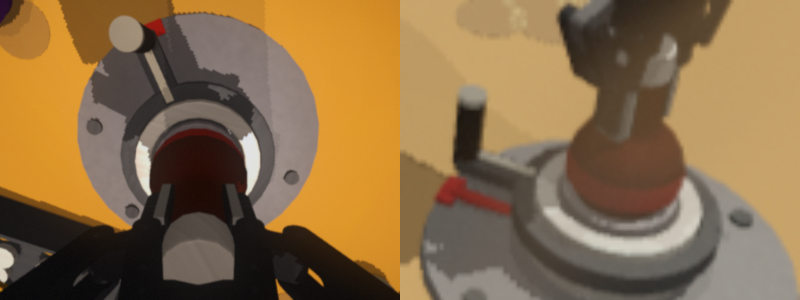

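Request:
carry_out(
  series=[
    [[0, 0, 0.15, 0, 0, 0, 2], [0, 0, 0.3, 0, 0, 0, 2], [0, 0, 0.5, 0, 0, 0, 2], [0, 0, 0.5, 0, 0, 0, 2], [0, 0, 0.5, 0, 0, 0, 2]],
  ],
)

```text
clock: 12.73
eef_pos: [593.8, 123.5, 111.0]
tool_rot: [-3.14, 0.001, -2.749]
force: [-1.8, -2.7, 12.7]
width: 27.1
```

```bash
python3 - <<'E'
from h import *
from cell import *
go(593.5,123.2,110.5,-2.748)
s=read_state();w=get_image("wrist");t=get_image("scene")
T=np.eye(4);T[:3,:3]=Ro.from_euler("xyz",s["tool_rot"]).as_matrix();T[:3,3]=s["eef_pos"];T=T@w["T_tool_cam"]
for c,TT,nm in((w,T,"w"),(t,t["T"],"s")):
  Q=cloud(c,TT);r=np.hypot(Q[...,0]-594.5,Q[...,1]-123.5);V=c["img"].max(-1);S=cv2.cvtColor(c["img"],cv2.COLOR_BGR2HSV)[...,1]
  for a,b in((31,34.5),(39,48)):
    k=(r>a)&(r<b)&(Q[...,2]>40)&(Q[...,2]<80)&(S<100);print(nm,a,k.sum(),np.nanmedian(Q[k][:,2]).round(2))
  k2=(Q[...,2]>70)&(Q[...,2]<100)&(r<42);H=cv2.cvtColor(c["img"],cv2.COLOR_BGR2HSV)[k2];q=Q[k2][((H[:,0]<12)|(H[:,0]>170))&(H[:,1]>110)]
  A=np.c_[2*q,np.ones(len(q))];x=np.linalg.lstsq(A,(q**2).sum(1),rcond=None)[0]
  print(nm,len(q),"sphere",x[:3].round(1),np.sqrt(x[3]+x[:3]@x[:3]).round(1))
cv2.imwrite("pics/p4.png",np.hstack([cv2.resize(w["img"],(400,300)),cv2.resize(t["img"][180:300,290:410],(400,400))[:300]]))
E
```

```text
clk 12.73 at [593.8 123.5 111. ] rpy [-3.140e+00  1.000e-03 -2.749e+00] w 27.1 F [-1.8 -2.7 12.7] q [-0.05  0.73 -0.33  1.74  0.33  0.72  1.41]
dist mm 0.6 deg 0.1
move [ 0.04 -0.01  0.05] [-0.001  0.001 -0.001]
w 31 851 60.7
w 39 4452 60.04
w 3226 sphere [595.8 123.5  80. ] 34.2
s 31 93 61.09
s 39 305 60.66
s 262 sphere [595.2 124.7  81.6] 33.9
```

View pics/p4.png

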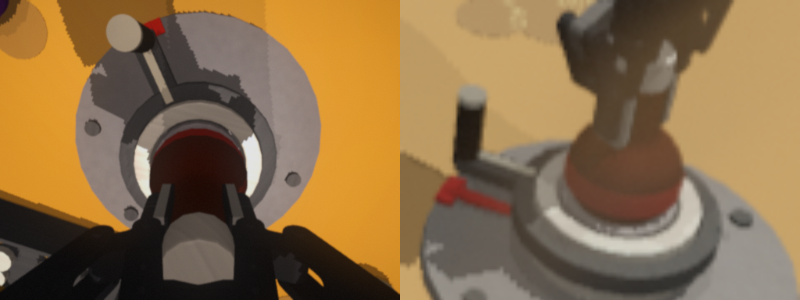

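Request:
carry_out(
  series=[
    [[0, 0, 0.06, 0, 0, 0, 2], [0, 0, 0.06, 0, 0, 0, 2], [0, 0, 0.06, 0, 0, 0, 2], [0, 0, 0.06, 0, 0, 0, 2], [0, 0, 0.06, 0, 0, 0, 2]],
  ],
)

```text
clock: 13.25
eef_pos: [593.8, 123.5, 110.5]
tool_rot: [-3.14, 0.001, -2.749]
force: [-4.3, -2.1, 13.1]
width: 27.3
```

Request:
carry_out(
  series=[
    [[0, 0, 0, 0, 0, 0, 2], [0, 0, 0, 0, 0, 0, 2], [0, 0, 0, 0, 0, 0, 2], [0, 0, 0, 0, 0, 0, 2], [0, 0, 0, 0, 0, 0, 2]],
  ],
)

```text
clock: 13.67
eef_pos: [593.8, 123.5, 110.5]
tool_rot: [-3.14, 0.001, -2.749]
force: [-3.3, -3.2, 13.5]
width: 27.5
```

```bash
python3 - <<'E'
from h import *
from cell import *
go(593.5,123.2,110.5,-2.748)
s=read_state();w=get_image("wrist");t=get_image("scene");s2=read_state();print(s2["eef_pos"],s2["force"])
T=np.eye(4);T[:3,:3]=Ro.from_euler("xyz",s["tool_rot"]).as_matrix();T[:3,3]=s["eef_pos"];T=T@w["T_tool_cam"]
for c,TT,nm in((w,T,"w"),(t,t["T"],"s")):
  Q=cloud(c,TT);r=np.hypot(Q[...,0]-594.5,Q[...,1]-123.5);S=cv2.cvtColor(c["img"],cv2.COLOR_BGR2HSV)[...,1]
  for a,b in((31,34.5),(39,48)):
    k=(r>a)&(r<b)&(Q[...,2]>40)&(Q[...,2]<80)&(S<100);print(nm,a,k.sum(),np.nanmedian(Q[k][:,2]).round(2))
Q=cloud(w,T);k=(abs(Q[...,2]-100)<5)&(np.hypot(Q[...,0]-525,Q[...,1]-51)<20);c,_=cv2.minEnclosingCircle(Q[k][:,:2].astype(np.float32));print("knob",c,np.degrees(np.arctan2(c[1]-123.5,c[0]-594.3))%360)
cv2.imwrite("pics/p5.png",t["img"])
E
```

```text
clk 13.67 at [593.8 123.5 110.5] rpy [-3.140e+00  1.000e-03 -2.749e+00] w 27.5 F [-3.3 -3.2 13.5] q [-0.05  0.73 -0.33  1.75  0.33  0.72  1.41]
dist mm 0.4 deg 0.1
move [ 0.04 -0.02  0.  ] [-0.001  0.001 -0.001]
[593.7799796  123.47355356 110.50882692] [-3.4361149  -2.82452764 13.55749431]
w 31 838 60.19
w 39 4469 60.01
s 31 85 60.74
s 39 304 60.56
knob (525.9397583007812, 52.09768295288086) 226.24690448312285
```

View pics/p5.png

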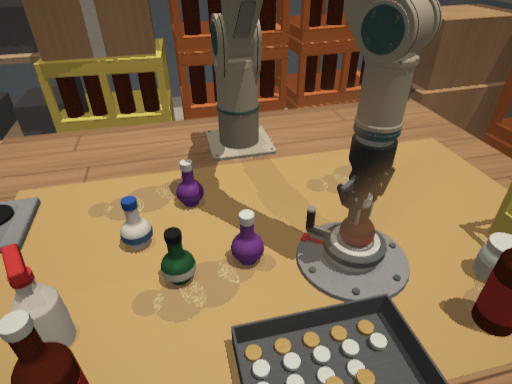

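```bash
python3 -c "
from cell import *
print(finish_job())"
```

```text
the job is handed in; nothing more can be done
None
```

I turned the collar counter-clockwise to the red mark. I then seated the amber flask in the ring, pressed it level with the rim, and handed the job in at about 13.8 s, still gripping and pressing it. No verdict comes back from the interface.

- **Collar:** the knob ended at 226.2° about the stand's axis and the mark is at about 225.2°, so it is within about 0.02 rad of locked. It measured the same after pressing. One reading disagreed: the wrist camera put the mark at 220°, but part of the mark was hidden behind the knob in that view, so I used the earlier top view. The wrist picture shows the pointer lined up with the red stripe.
- **Flask grip:** my first grasp read 29.7 mm wide, closer to the cap than the neck. I opened, went 8 mm lower and gripped the neck (27.3 mm).
- **Ring:** its top is 0.2 mm above the rim in both the wrist and the scene camera. The tool went down 15.0 mm from first contact. The push is about 16 N (13.5 N measured plus the flask's weight), with about 4–5 N sideways force. The tool is tilted less than 0.1°.
- **Other objects:** the other flasks, bottles, spray bottle and jar look unmoved in the last scene picture; I did not measure them again.

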